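Take a dirty objective off the microscope turret and clip it into the cleaning stand

ROBOT

A 7-joint arm with a two-finger parallel gripper is mounted at the origin on a cart in front of the work surface, level with it; the furniture and walls round the work are solid. World frame = base frame: x ahead of the robot, y to its left, z up, the work surface at z = 0. Lengths are in mm, angles in rad, forces in N, time in s.
With the tool pointing down it reaches from about 400 to 850 mm from the base axis. Payload 4.5 kg.
Tool frame: the origin (TCP) lies between the finger pads; the fingertips stand env.nose_length ahead of it and the grasp point (between the pads) lies 11 mm behind it (env.nose_length is the distance from the TCP to the fingertips, in mm); z points along the fingers, y is the line along which they close (so a half turn about z gives the same grasp; the last joint's range is limited). The gripper opens to 85 mm and grips with 20 to 120 N. Pads are 22 mm wide; open, the fingers measure 114 mm over their backs; the gripper's body (76 mm by 85 mm) begins 54 mm behind the grasp point. The pads swing forward as they close: fully open they stand 13 mm farther back than shut.
Start: joints at [1.256, 0.689, -0.195, 1.565, 0.157, 0.902, -0.215], TCP at [213.636, -587.378, 239.317] pointing down, gripper open.
Joint ranges: [-3.01, 3.01], [-0.46, 2.08], [-1.47, 1.51], [0.13, 2.56], [-1, 4.14], [0.04, 2.09], [-2.66, 2.66]. Speed limits (rad/s): [2.57, 2.57, 3.14, 3.14, 3.14, 3.14, 3.14].

INTERFACE

Orientations are given as a unit quaternion [w, x, y, z].
In Python, from rig import env, claw, kin, grab_frame gives the robot as it stands. The module is installed in compiled form; this text tells all that it offers. Calls block until the motion is done:
- env.goto(position, orientation): joint-space move of the TCP to a pose.
- env.move_l(position, ori=None, feed=150): straight line of the TCP; ori=None keeps the orientation; feed is the mean speed in mm/s.
- env.move_j(angles): joint-space move.
- claw.command_gripper(opening, squeeze=None): opening from 0.0 (shut) to 1.0 (fully open); squeeze is the grip in N (None keeps the last); returns when the fingers have stopped.
- env.wait(seconds).
- kin.solve_ik(position, orientation): joint angles nearest the present ones, or None.
- env.get_obs(): the state.
- grab_frame(name): name is "scene" or "top"; returns a dict with "img" (400x640x3 uint8, blue, green, red), "intrinsics" (3x3 intrinsics, pixels), "world_from_camera" (4x4, takes a point from camera to world coordinates). Camera axes: x right, y down, z forward; pixel columns grow to the right and rows downward; lengths in mm; the calibration is good to about 2 mm. A picture is of the moment at which its call begins. There is no depth.
A pose or a line that the arm cannot do raises env.MotionError and nothing moves.
- env.job_done(): hands the job in; it is judged then, once.
The state is a dict: "time": time; "qpos": joint angles; "qvel": joint speeds; "effort": joint torques, N m; "eef_pos": TCP position; "eef_rot": TCP orientation; "ft_force": force on the tool from outside, world axes, zero at the start; "wrist_torque": the same for the moment, N m; "opening": opening from 0.0 (shut) to 1.0 (fully open); "grip_force": force on a finger pad.
Only numpy, scipy, OpenCV 4.12 (cv2) and the standard library are available. Lean on these libraries where they do the work, as an engineer would, in place of code of your own. Each camera call takes 0.05 s, during which the arm holds its last target. There are 200 camera calls.

TASK

The blue-banded objective of the white inverted microscope needs cleaning. Turn the microscope's turret by its black handle pins until that objective clicks in at the front, in the open notch of the stage, unscrew it there (anticlockwise seen from above) and lift it out. Then slide it upright into the fork of the cleaning stand and push it past the spring rollers until it snaps fully home with its flange down on the fork; leave the turret clicked in as it is and the other things on the bench where they are.

Things in the scene. Friction and masses are not known exactly. Their poses are not given: they have to be found in the camera images.
- inverted_scope: White bench microscope without eyepieces, 250 mm deep (x), 200 mm wide, fixed. Origin: on the bench under the turret's upright axis; +x to its back, its front edge (-x, 107 mm out) faces the robot, z up.
- notch (a point): Middle of the notch in the black stage plate, at its inner edge 9 mm behind the turret's axis, on the plate's top (156 mm high; underside 150). The notch is 98 mm wide (scope's y); beside it the plate reaches forward to 3 mm in front of the axis. Only the turret's front is open from above; everything on the turret passes under the plate.
- turret: Dark steel turret disc, 176 mm wide, top 62 mm high, on an upright axis, turning endlessly. Origin on it, 50 mm high; its -x points at the blue objective's station, so its yaw equals the scope's when blue is at the front. 4 stations, radius 55 mm: blue, then anticlockwise yellow, green, red (these stay; to 135 mm high). Clicks in at each station: drawn in from 0.08 rad, about 0.7 N m to push out.
- pin_a (a point): Top of the black handle pin 45 degrees anticlockwise (from above) of the blue socket: upright, 12 mm thick, round top, 68 to 124 mm high, 80 mm from the turret's axis. Push or pinch the pins to turn the turret, fingertips no lower than about 100 mm above the bench, so that the gripper's body clears the objectives and the stage.
- pin_b (a point): Top of the next handle pin, 135 degrees anticlockwise of the blue socket; same size and radius.
- pin_c (a point): Top of the handle pin 225 degrees anticlockwise of the blue socket; same size and radius.
- pin_d (a point): Top of the handle pin 45 degrees clockwise of the blue socket; same size and radius.
- socket (a point): Centre of the top rim of the blue objective's socket on the turret (a steel ring 44 mm across, its rim 80 mm high); moves with the turret.
- change_position (a point): Fixed point 55 mm in front of the turret's axis, 80 mm high: where the socket's rim must stand (the turret clicks in there).
- objective: Blue-banded microscope objective, loose, about 0.18 kg, 80 mm long, upright. Origin: centre of its flange's underside, z up to the lens. Flange 40 mm across, 4 mm thick; barrel 32 mm across from 4 to 49 mm up (black knurled ring 8 to 20, blue band 39 to 47), then a cone to 64 mm. Grip the barrel, fingertips 20 mm or more above the flange's underside.
- lugs (a point): Middle of the objective's two thread lugs, 11 mm below its origin: 28 mm across, on a 22 mm brass shank 17 mm long. Screwed in, they are caught under ramps. Turned anticlockwise (from above) by 90 degrees they are free to lift straight out; a stop comes at about 135: turn by about 110 degrees (1.9 rad), in two grasps if need be. It turns easily and does not rise.
- cleaning_stand: Low stand, 104 mm (x) by 100 mm, 54 mm high, fixed: black base and a forked aluminium shelf (8 mm thick, top 35 mm high) with a slot 34 mm wide for shank and lugs, open to the stand's -x side from x = -37 mm. Origin: on the bench under the seat; z up; the objective slides in along the stand's +x.
- seat (a point): Where the objective's origin must be when home: on the fork's top, 35 mm high, straight above the stand's origin; same axes as the stand. Home, the barrel touches a rubber pad at x = 16 mm. Bring it in with the flange's underside 1 to 4 mm above the fork, then press it down: the rollers' grip would hold it up. All ends 19 mm above the fork.
- jaw_left (a joint): Opening angle (rad) of the spring arm on the stand's +y side: 0 empty, about 0.03 with the objective home, about 0.13 as the barrel passes. The arms' white rollers, 10 mm thick, stand 12 mm in front of the seat's axis, 22 mm apart when empty; pushing the barrel past takes 10 to 15 N, then they draw it in and hold it.
- jaw_right (a joint): The same for the spring arm on the stand's -y side.
- blower: Black rubber dust blower, 52 mm across, 80 mm high, standing beside and behind the stand; not to be moved. Origin: underside.
- bottle: Amber dropper bottle, 35 mm across, 74 mm high, standing behind the stand; not to be moved. Origin: underside.
- eye_loupe: Black eye loupe, 36 mm across, 32 mm high, in front between microscope and stand; not to be moved. Origin: underside.
- tweezers: Brass tweezers, 121 mm long, 9 mm high, lying on the mat; not to be moved.

How it is judged (in metres and radians):
On the way, in this order (a step that is already met when the one before it is completed fails the run):
1. the blue objective, still screwed in, is clicked in at the front (horizontal distance between socket and change_position below 0.004 m and distance between objective and socket below 0.005 m), for 0.2 s.
2. the objective is unscrewed and lifted clear above its socket, the turret still clicked in at the front (horizontal distance between socket and change_position below 0.004 m and horizontal distance between objective and change_position below 0.03 m and z of objective in the frame of change_position above 0.02 m), for 0.05 s.
At the end, for the whole second after the job is handed in: The objective stands upright (within 0.06 rad) and still in the cleaning stand, its origin within 4 mm of the seat in x and y and 3 mm in height, both spring arms closed on it (below 0.08 rad), and the empty socket is still at change_position within 4 mm (x of objective in the frame of seat between -0.004 and 0.004 m and y of objective in the frame of seat between -0.004 and 0.004 m and z of objective in the frame of seat between -0.003 and 0.003 m and angle between objective's own z axis and vertical below 0.06 rad and linear speed of objective below 0.02 m/s and value of joint each of jaw_left, jaw_right below 0.08 rad and horizontal distance between socket and change_position below 0.004 m); the robot touches nothing.
It fails at once if the objective is dropped or tipped over (more than 0.5 rad, or its flange below 20 mm) (angle between objective's own z axis and vertical above 0.5 rad or height (world z) of objective below 0.02 m).
It fails at once if a bystander (blower, bottle, loupe, tweezers) is moved by more than 25 mm (distance of any of blower, bottle, eye_loupe, tweezers from where it was at the start of the episode above 0.025 m).
It also fails if it takes over 72 s, if anything falls off the work surface, if the arm or the gripper's body presses on something with over 40 N, if the wrist force passes 120 N, or if a joint passes its speed limit or range.

## Working session

There is one attempt and no reset: what is moved stays moved. The work goes in short steps, each a Python script; the robot and the scene stay as the last script left them, time stands still between calls to the robot, and variables do not carry over. Pictures are saved under pics/ and viewed, at most 10 in all, crops included, and the job is handed in when it is done.

```bash
mkdir -p pics; python3 - <<'E'
from rig import env, claw, kin, grab_frame
import cv2, numpy as np
for n in ("scene","top"):
    f=grab_frame(n); cv2.imwrite(f"pics/{n}0.png",f["img"]); print(n,f["intrinsics"].tolist(),np.round(f["world_from_camera"],4).tolist())
o=env.get_obs(); print({k:np.round(v,3).tolist() for k,v in o.items()}, env.nose_length)
E
```

```text
scene [[492.7988503466526, 0.0, 316.22722520825675], [0.0, 492.7988503466526, 198.10411934854986], [0.0, 0.0, 1.0]] [[-0.8123, -0.4104, 0.4145, 97.4119], [-0.583, 0.5524, -0.5957, 654.4245], [0.0155, -0.7256, -0.688, 795.8792], [0.0, 0.0, 0.0, 1.0]]
top [[511.5272967766671, 0.0, 317.50281359449025], [0.0, 511.5272967766671, 200.90148066260136], [0.0, 0.0, 1.0]] [[0.0027, -0.9929, 0.119, 368.9353], [-0.9998, -0.005, -0.0186, 60.6829], [0.019, -0.1189, -0.9927, 1224.1735], [0.0, 0.0, 0.0, 1.0]]
{'time': 0.1, 'qpos': [1.256, 0.69, -0.194, 1.566, 0.157, 0.902, -0.215], 'qvel': [-0.0, -0.002, 0.001, -0.002, 0.0, -0.0, -0.001], 'effort': [-0.003, -54.06, -1.272, -15.899, 0.009, 0.004, -0.0], 'eef_pos': [213.371, -586.875, 238.564], 'eef_rot': [-0.001, 0.985, 0.174, -0.0], 'ft_force': [0.446, -0.524, -0.303], 'wrist_torque': [0.005, 0.017, 0.062], 'grip_force': 0.0, 'opening': 0.999} 8.0
```

View pics/scene0.png

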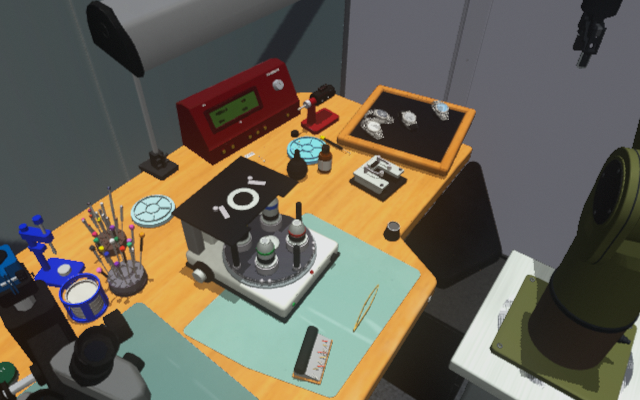

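View pics/top0.png

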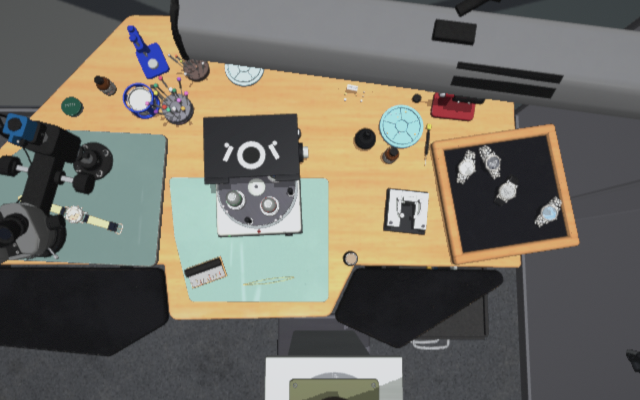

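The scene picture shows the scope at about (265,240), with green and red toward the front. The stand is at (380,175), loupe at (392,231). In the top picture the scope is at (258,180) and the stand at (407,212). I'll enlarge these.

```bash
python3 - <<'E'
import cv2, numpy as np
t=cv2.imread("pics/top0.png"); s=cv2.imread("pics/scene0.png")
def crop(im,x,y,w,h,k):
    c=cv2.resize(im[y:y+h,x:x+w],None,fx=k,fy=k,interpolation=cv2.INTER_CUBIC)
    for g in range(0,w,10): cv2.putText(c,str(x+g),(g*k,8),0,.3,(0,255,255),1); cv2.line(c,(g*k,10),(g*k,14),(0,255,255),1)
    for g in range(0,h,10): cv2.putText(c,str(y+g),(0,g*k+4),0,.3,(0,255,255),1)
    return c
a=crop(t,195,110,120,135,6); cv2.imwrite("pics/a.png",cv2.resize(a,(533,600)) if 0 else a[:, :][ -600:])
b=crop(t,335,120,110,80*0+150,4); c=crop(s,340,145,75,100,6)
cv2.imwrite("pics/b.png",np.hstack([b[:600],np.zeros((600,0,3),np.uint8)])) 
cv2.imwrite("pics/c.png",crop(s,180,150,160,120,5))
h=np.zeros((600,800,3),np.uint8); h[:600,:440]=b[:600]; cc=cv2.resize(c,(360,480)); h[:480,440:]=cc; cv2.imwrite("pics/b.png",h)
E
```

```text
(no output)
```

View pics/a.png

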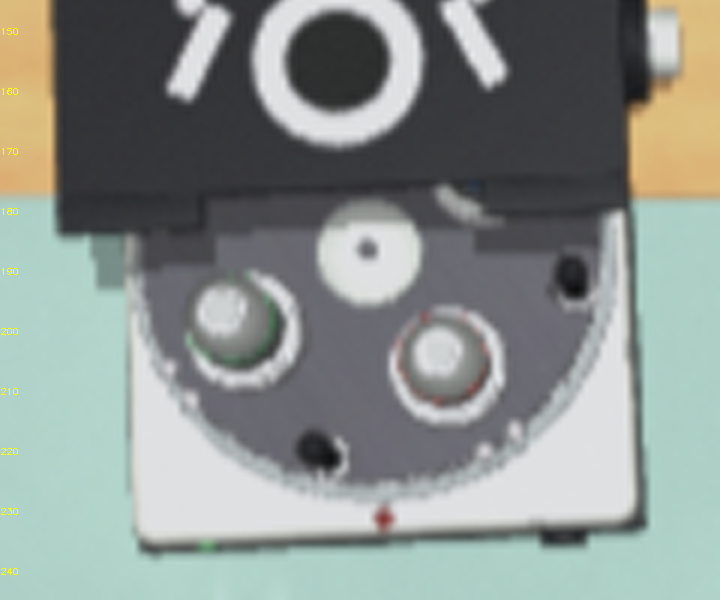

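View pics/b.png

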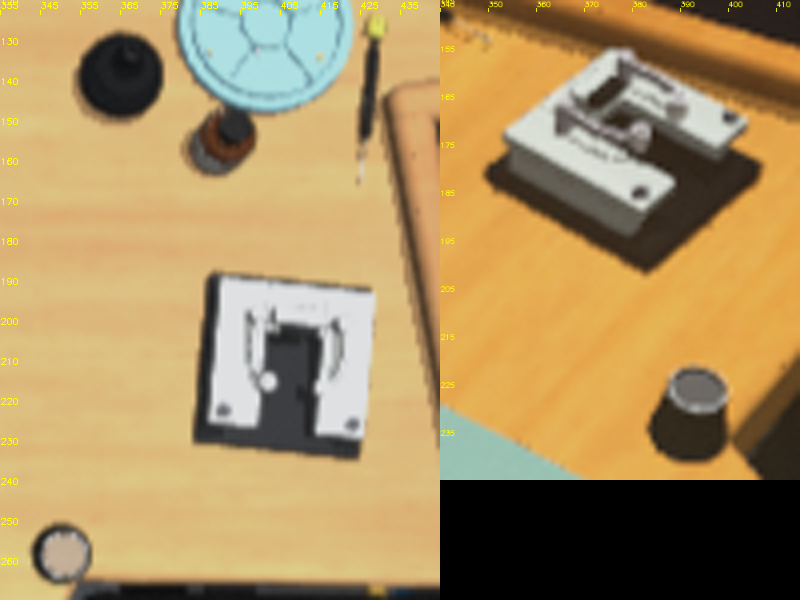

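View pics/c.png

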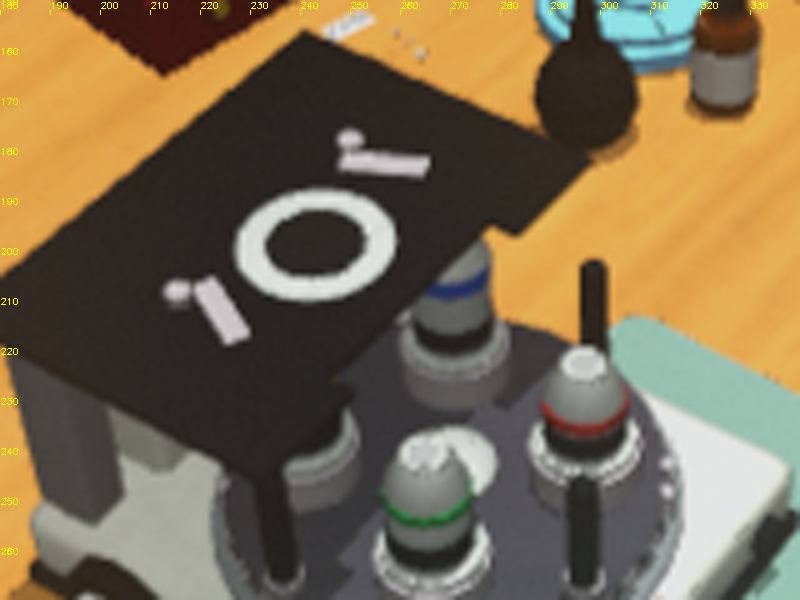

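Crop a (top, offset 195,145, x6) shows pin_d's top at about (290.2,189.5), pin_c's at (247.3,218.3), and the red and green rims. Blue is hidden at the back right, so it needs about 120° clockwise. I'll fit the poses.

```bash
cat > h.py <<'E'
import numpy as np, cv2
from scipy.optimize import least_squares
from scipy.spatial.transform import Rotation as Ro
CAM={"scene":(492.7988503466526,316.22722520825675,198.10411934854986,np.array([[-0.8123,-0.4104,0.4145,97.4119],[-0.583,0.5524,-0.5957,654.4245],[0.0155,-0.7256,-0.688,795.8792]])),
"top":(511.5272967766671,317.50281359449025,200.90148066260136,np.array([[0.0027,-0.9929,0.119,368.9353],[-0.9998,-0.005,-0.0186,60.6829],[0.019,-0.1189,-0.9927,1224.1735]]))}
def proj(n,p):
    f,cx,cy,T=CAM[n]; c=T[:,:3].T@(np.asarray(p,float)-T[:,3]); return np.array([cx+f*c[0]/c[2],cy+f*c[1]/c[2]])
def back(n,u,v,z):
    f,cx,cy,T=CAM[n]; d=T[:,:3]@np.array([(u-cx)/f,(v-cy)/f,1]); return T[:,3]+d*(z-T[2,3])/d[2]
def fit(obs,x0):
    # obs: (cam,u,v,local xyz); params x,y,yaw
    def w(p,l): c,s=np.cos(p[2]),np.sin(p[2]); return [p[0]+c*l[0]-s*l[1],p[1]+s*l[0]+c*l[1],l[2]]
    r=lambda p:np.concatenate([proj(o[0],w(p,o[3]))-o[1:3] for o in obs])
    s=least_squares(r,x0,x_scale=[10,10,.1],loss="soft_l1"); return s.x,r(s.x).reshape(-1,2)
def down(yaw):  # tool pointing down, closing line (tool y) at world angle yaw
    y=np.array([np.cos(yaw),np.sin(yaw),0]); z=np.array([0,0,-1.]); x=np.cross(y,z)
    return np.roll(Ro.from_matrix(np.c_[x,y,z]).as_quat(),1)
E
python3 - <<'E'
from h import *
A=lambda u,v:(195+u/6,145+v/6); C=lambda u,v:(180+u/5,150+v/5)
def P(r,deg,z): a=np.pi+np.radians(deg); return (r*np.cos(a),r*np.sin(a),z)
pc,pd,gr,rd=225,-45,180,270
obs=[("top",*A(571,268),P(80,pd,122)),("top",*A(314,441),P(80,pc,122)),
("top",*A(447,365),P(55,rd,80)),("top",*A(243,330),P(55,gr,80)),
("scene",*C(593,268),P(80,pd,120)),("scene",*C(583,485),P(80,pc,120))]
c0=back("top",*A(368,248),70);print("hub",c0)
for y0 in (-2,-1.,2): 
    p,r=fit(obs,[c0[0],c0[1],y0]); print(p,np.abs(r).max()); 
    if np.abs(r).max()<4: print(np.round(r,1).tolist())
def ang(a,b,z):
    d=back("top",*b,z)-back("top",*a,z); return np.arctan2(d[1],d[0])
print("scope yaw", [ang(A(640,525),A(140,545),0)-np.pi/2,ang(A(475,180),A(205,193),156)-np.pi/2,ang(A(627,210),A(55,235),156)-np.pi/2,ang(A(338,60),A(375,245),100)])
m=back("top",*A(384,518),40);print("mark",m)
B=lambda u,v:(335+u/4,120+v/4); D=lambda u,v:(340+(u-440)/4.8,145+v/4.8)
so=[("top",*B(258,428),(-37,17,35)),("top",*B(315,435),(-37,-17,35)),("top",*B(268,381),(-12,16,54)),("top",*B(318,385),(-12,-16,54)),
("scene",*D(672,181),(-37,17,35)),("scene",*D(722,148),(-37,-17,35))]
p,r=fit(so,[470,-150,0.]);print("stand",p,np.round(r,1).tolist())
print("stand yaw",[ang(B(365,440),B(208,425),35)-np.pi/2,ang(B(375,290),B(215,275),35)-np.pi/2,ang(B(360,458),B(193,440),10)-np.pi/2,ang(B(352,424),B(223,411),35)-np.pi/2])
print("loupe",back("top",*B(63,555),30))
E
```

```text
hub [539.98568713 178.36061056  70.        ]
[538.90843538 178.84023039  -4.09969247] 1.1268785475855339
[[-0.2, 0.1], [-0.6, 0.9], [-0.0, 0.2], [-0.1, -0.0], [0.0, -1.1], [-0.2, -1.1]]
[457.87927064 109.0101362   -0.77092401] 68.04966734579801
[538.9084354  178.84023036   2.18349284] 1.1268785351888937
[[-0.2, 0.1], [-0.6, 0.9], [-0.0, 0.2], [-0.1, -0.0], [0.0, -1.1], [-0.2, -1.1]]
scope yaw [np.float64(0.0437851055839773), np.float64(0.05479580955803898), np.float64(0.049999419792180255), np.float64(-2.930400453814533)]
mark [439.40028397 173.49096547  40.        ]
stand [ 4.86229326e+02 -1.72561862e+02 -1.18744321e-01] [[-0.8, -0.2], [-0.6, -0.2], [-0.3, 0.3], [1.0, 1.0], [0.9, -1.0], [-1.0, -1.0]]
stand yaw [np.float64(-0.09123688056305768), np.float64(-0.08887663093724396), np.float64(-0.10342874126540469), np.float64(-0.09637745460630409)]
loupe [377.12131088 -39.31372243  30.        ]
```

```bash
cat >> h.py <<'E'
C0=np.array([538.9,178.8]); SY=0.05
def pin(a,z,r=80): return [C0[0]+r*np.cos(a),C0[1]+r*np.sin(a),z]
E
python3 - <<'E'
from h import *
from rig import env, kin
th0=np.pi+2.183-np.pi/4; th1=np.pi+SY-np.pi/4
off=4/80
for k in (0,1):
  for t in np.linspace(0,1,4):
    th=th0+t*(th1-th0)
    for z in (110,):
      q=kin.solve_ik(pin(th-off,z),down(th+k*np.pi)); print(k,round(th,2),None if q is None else np.round(q,2))
b=C0-55*np.array([np.cos(SY),np.sin(SY)])
print(b)
for y in np.arange(-3.2,3.2,.4):
  q=kin.solve_ik([*b,112],down(y)); print("obj",round(y,2),None if q is None else np.round(q,2))
for y in np.arange(-1.6,1.7,.4):
  q=kin.solve_ik([486,-172,70],down(y)); print("seat",round(y,2),None if q is None else np.round(q,2))
E
```

```text
0 4.54 [-0.36  0.78  0.14  1.97 -0.24  0.41 -1.78]
0 3.83 [-0.54  0.77  0.29  2.09 -0.59  0.37 -2.22]
0 3.12 [ 0.19  1.07 -1.26  2.04  1.22  1.1   1.43]
0 2.41 [ 0.1   1.11 -1.26  1.91  1.2   1.15  0.75]
1 4.54 [ 0.09  0.84 -0.63  1.94  0.83  0.64  0.32]
1 3.83 [-0.12  0.76 -0.39  2.06  0.67  0.44 -0.35]
1 3.12 [-0.39  0.74 -0.15  2.06  0.29  0.35 -0.79]
1 2.41 [-0.55  0.77  0.01  1.95 -0.02  0.42 -1.25]
[483.96873568 176.05114569]
obj -3.2 [-0.81  0.87  0.67  2.03 -0.99  0.6  -2.65]
obj -2.8 [-0.73  0.82  0.5   2.02 -0.82  0.5  -2.42]
obj -2.4 [-0.66  0.79  0.37  2.02 -0.64  0.44 -2.2 ]
obj -2.0 [-0.6   0.78  0.26  2.02 -0.48  0.41 -1.96]
obj -1.6 [-0.54  0.76  0.16  2.01 -0.3   0.39 -1.74]
obj -1.2 [-0.48  0.76  0.07  2.01 -0.13  0.38 -1.51]
obj -0.8 [-0.42  0.75 -0.03  2.01  0.05  0.38 -1.29]
obj -0.4 [-0.36  0.75 -0.13  2.01  0.24  0.4  -1.07]
obj -0.0 [-0.29  0.76 -0.25  2.    0.42  0.43 -0.85]
obj 0.4 [-0.21  0.77 -0.37  2.    0.58  0.48 -0.62]
obj 0.8 [-0.14  0.79 -0.5   1.99  0.72  0.54 -0.35]
obj 1.2 [-0.06  0.82 -0.63  1.99  0.85  0.62 -0.07]
obj 1.6 [-0.02  0.84 -0.72  1.99  0.91  0.67  0.27]
obj 2.0 [ 0.21  1.09 -1.26  1.98  1.21  1.12  0.4 ]
obj 2.4 [ 0.21  1.09 -1.26  1.98  1.21  1.12  0.8 ]
obj 2.8 [ 0.21  1.09 -1.26  1.98  1.21  1.12  1.2 ]
seat -1.6 [ 0.26  0.83 -0.01  2.02  0.02  0.29 -1.37]
seat -1.2 [ 0.29  0.83 -0.07  2.02  0.18  0.29 -1.12]
seat -0.8 [ 0.33  0.83 -0.13  2.02  0.32  0.31 -0.86]
seat -0.4 [ 0.37  0.83 -0.19  2.02  0.46  0.33 -0.6 ]
seat -0.0 [ 0.41  0.84 -0.26  2.02  0.59  0.36 -0.32]
seat 0.4 [ 0.46  0.85 -0.34  2.01  0.7   0.4  -0.04]
seat 0.8 [ 0.5   0.86 -0.41  2.01  0.8   0.44  0.27]
seat 1.2 [ 0.54  0.87 -0.47  2.01  0.86  0.48  0.61]
seat 1.6 [ 0.6   0.89 -0.59  2.01  0.97  0.55  0.91]
```

```bash
cat > t1.py <<'E'
from h import *
from rig import env, claw, kin, grab_frame
th0=np.pi+2.183-np.pi/4; th1=np.pi+SY-np.pi/4; off=4/80
def st(m):
    o=env.get_obs(); print(m,round(o["time"],1),np.round(o["eef_pos"],1),np.round(o["ft_force"],1),round(o["opening"],3),round(o["grip_force"],1))
claw.command_gripper(0.5)
env.goto(pin(th0-off,260),down(th0+np.pi)); st("above")
env.move_l(pin(th0-off,110),feed=150); st("down")
claw.command_gripper(0.0,40); st("pinched")
n=12
for i in range(1,n+1):
    th=th0+(th1-th0)*i/n; env.move_l(pin(th-off,110),down(th+np.pi),feed=100)
    if i%2==0: st(i)
f=grab_frame("top"); cv2.imwrite("pics/top1.png",f["img"])
cv2.imwrite("pics/t1c.png",cv2.resize(f["img"][140:245,200:310],None,fx=5,fy=5,interpolation=cv2.INTER_CUBIC))
E
python3 t1.py
```

```text
above 3.3 [521.5  99.5 259.8] [-0.6  0.  -0.2] 0.497 0.0
down 4.4 [520.9 100.9 110.4] [-2.   0.5 -0.4] 0.497 0.0
pinched 4.8 [521.1 102.1 111.1] [-3.8  1.5  6.7] 0.12 39.5
2 5.5 [496.3 112.7 111. ] [-0.8  1.1  9.4] 0.119 39.8
4 6.1 [476.2 131.4 110.7] [1.  0.5 7.5] 0.116 41.0
6 6.8 [463.3 156.5 110.7] [ 1.4 -0.3 10. ] 0.119 41.2
8 7.4 [459.9 184.5 110.7] [-0.2 -1.8 11.6] 0.113 41.3
10 8.1 [466.4 212.  110.7] [-1.1 -1.5 12.4] 0.122 41.4
12 8.7 [481.1 233.9 110. ] [-2.6 -2.6  7.7] 0.113 39.5
```

View pics/t1c.png

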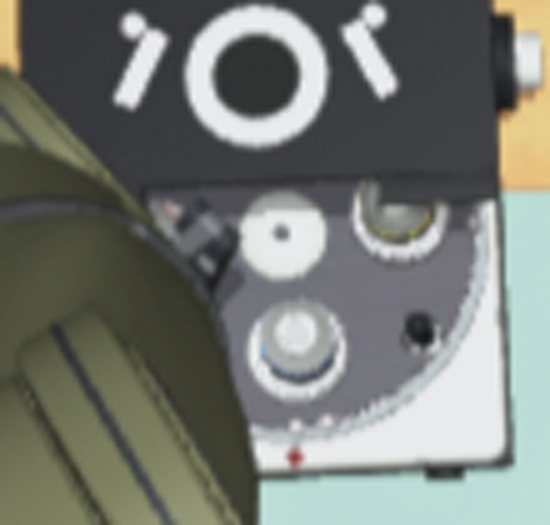

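The blue objective is now at the front, at crop (297,345), with its index marks lined up. I'll release, back off and measure.

```bash
python3 - <<'E'
from h import *
from rig import env, claw, kin, grab_frame
claw.command_gripper(0.4)
p=env.get_obs()["eef_pos"]
env.move_l([p[0],p[1],230],feed=200)
env.goto([440,-60,260],down(-0.8)); env.wait(.2)
for n,(x,y,w,h) in dict(top=(205,140,110,105),scene=(200,180,150,110)).items():
    f=grab_frame(n); cv2.imwrite(f"pics/{n}2.png",f["img"])
    cv2.imwrite(f"pics/{n}2c.png",cv2.resize(f["img"][y:y+h,x:x+w],None,fx=5,fy=5,interpolation=cv2.INTER_CUBIC))
i=[cv2.imread(f"pics/{n}2c.png") for n in ("top","scene")]
o=np.zeros((550,1300,3),np.uint8); o[:525,:550]=i[0]; o[:550,550:]=i[1]
cv2.imwrite("pics/m2.png",o[:, :][:, :1300][:, np.r_[50:550,625:925+0]] if 0 else np.hstack([o[:550,100:480],o[:550,650:1070]]))
print(env.get_obs()["time"])
E
```

```text
11.3083
```

View pics/m2.png

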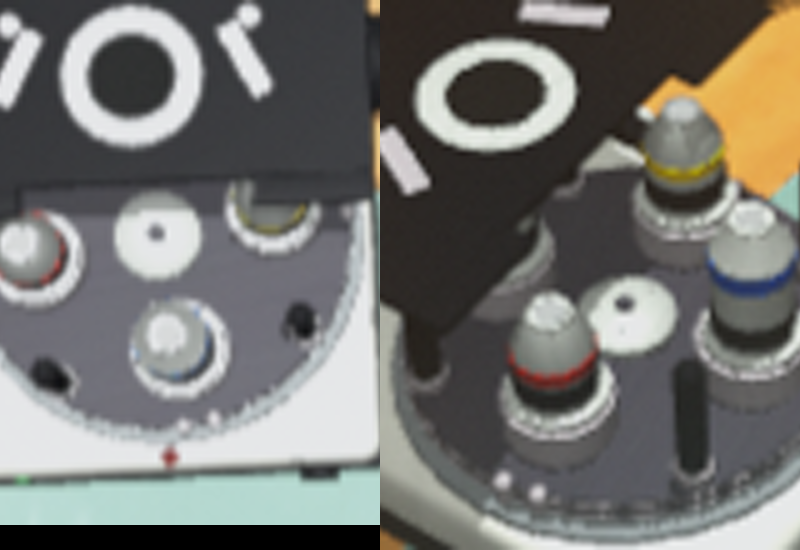

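```bash
cat > fit2.py <<'E'
from h import *
def P(r,deg,z): a=np.pi+np.radians(deg); return (r*np.cos(a),r*np.sin(a),z)
T=lambda u,v:(205+(u+100)/5,140+v/5); S=lambda u,v:(200+(u-380+100)/5,180+v/5)
obs=[("top",*T(49,373),P(80,-45,122)),("top",*T(298,320),P(80,45,122)),("top",*T(180,347),P(55,0,80)),("top",*T(38,254),P(55,-90,80)),
("scene",*S(690,362),P(80,-45,120)),("scene",*S(754,215),P(55,0,142)),("scene",*S(557,400),P(55,-90,80)),("scene",*S(685,205),P(55,90,80))]
p,r=fit(obs,[539,179,0.]); print(p,np.round(r,1).tolist())
p,r=fit(obs[:4],[539,179,0.]); print(p,np.round(r,1).tolist())
p,r=fit(obs[4:],[539,179,0.]); print(p,np.round(r,1).tolist())
print(back("top",*T(180,347),80),back("top",*T(165,333),144))
m=back("top",*T(170,457),40); print("mark",m, back("top",*T(156,235),75))
def ang(a,b,z):
    d=back("top",*b,z)-back("top",*a,z); return np.arctan2(d[1],d[0])-np.pi/2
print(ang(T(362,175),T(22,190),156),ang(T(378,460),T(0,478),0))
E
python3 fit2.py
```

```text
[5.38385190e+02 1.78433240e+02 2.25801112e-01] [[-1.2, -0.1], [0.3, -0.9], [-0.0, 0.6], [-0.7, 0.8], [0.1, 0.6], [-0.5, 0.1], [0.4, -3.0], [0.3, -2.7]]
[5.38524469e+02 1.76824495e+02 2.06140563e-01] [[-1.0, -0.6], [0.7, -0.4], [0.2, 0.7], [-0.1, 0.3]]
[5.36837670e+02 1.81213279e+02 2.40472744e-01] [[0.4, 1.8], [-0.6, 1.1], [0.4, -1.5], [-0.3, -1.7]]
[486.25482347 166.00501039  80.        ] [485.6281544  166.55493071 144.        ]
mark [439.24625827 173.48845066  40.        ] [537.71695657 178.1263481   75.        ]
0.05066228154958763 0.05141914039449147
```

The turret slipped and sits about 0.16 rad short (yaw 0.21 against the scope's 0.05). I'll re-pinch pin_d tangentially, which self-centres it, and finish the turn.

```bash
sed -i 's/^C0=.*/C0=np.array([538.6,178.3]); SY=0.05/' h.py; cat > t2.py <<'E'
from h import *
from rig import env, claw, kin, grab_frame
def st(m):
    o=env.get_obs(); print(m,round(o["time"],1),np.round(o["eef_pos"],1),np.round(o["ft_force"],1),round(o["opening"],3),round(o["grip_force"],1))
th0=np.pi+.215-np.pi/4; th1=np.pi+SY-np.pi/4
claw.command_gripper(0.5)
env.goto(pin(th0,200),down(th0-np.pi/2)); env.move_l(pin(th0,112)); st("down")
claw.command_gripper(0.0,40); st("pinch")
for t in (th0-.09,th1-.01,th1): env.move_l(pin(t,112),down(t-np.pi/2),feed=60); st("turn")
env.wait(.2)
claw.command_gripper(0.5); env.wait(.2); st("open")
env.move_l(pin(th1,220)); env.goto([440,-60,260],down(-0.8)); env.wait(.1)
fs={}
for n in ("top","scene"):
    f=grab_frame(n); cv2.imwrite(f"pics/{n}3.png",f["img"]); fs[n]=f["img"]
r=lambda im,x,y,w,h:cv2.resize(im[y:y+h,x:x+w],None,fx=5,fy=5,interpolation=cv2.INTER_CUBIC)
cv2.imwrite("pics/m3.png",np.hstack([r(fs["top"],225,140,76,110),r(fs["scene"],220,180,84,110)]))
st("end")
E
python3 t2.py
```

```text
down 13.4 [471.7 221.5 112.6] [-0.5  0.2  0.4] 0.499 0.0
pinch 13.8 [471.9 221.9 113. ] [-0.3 -2.2  6.3] 0.118 39.2
turn 14.1 [474.  224.3 112.8] [-4.5 -6.8 13.3] 0.117 40.2
turn 14.3 [479.4 231.4 112.9] [-1.9 -1.9  5.8] 0.114 39.6
turn 14.6 [480.  232.  112.9] [ 0.6 -0.1  5.9] 0.115 39.6
open 15.4 [479.2 231.9 111.9] [-0.2 -0.4 -0.1] 0.499 0.0
end 17.6 [440.4 -58.8 259.7] [0.8 0.2 0.3] 0.497 0.0
```

View pics/m3.png

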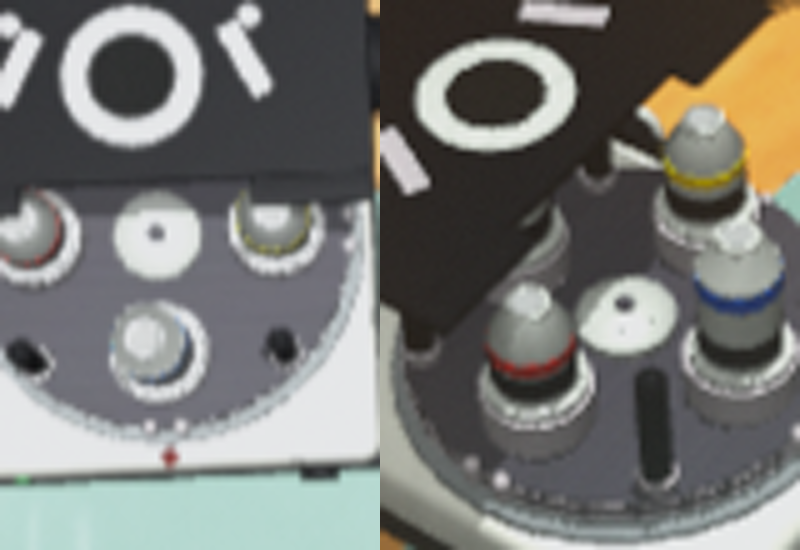

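The two station dots, (150,427) and (180,424), now straddle the red index at (170,457), so the turret is clicked in. The blue rim is at crop (158,350) and the lens at (147,337). Next I'll unscrew and lift it.

```bash
python3 - <<'E'
from h import *
from rig import env,kin
T=lambda u,v:(225+u/5,140+v/5); S=lambda u,v:(220+(u-380)/5,180+v/5)
print(back("top",*T(158,350),80),back("top",*T(147,337),144))
b=C0-55*np.array([np.cos(SY),np.sin(SY)]); print("pred",b)
f=least_squares(lambda p:np.r_[proj("top",[*p,80])-T(158,350),proj("top",[*p,144])-T(147,337),proj("scene",[*p,144])-S(741,236)],b); print(f.x,f.fun)
for y in np.arange(-3.6,2,.4):
  q=kin.solve_ik([*b,109],down(y)); print(round(y,2),None if q is None else np.round(q,2))
E
```

```text
[484.85608765 175.83499021  80.        ] [483.88698992 174.13924053 144.        ]
pred [483.66873568 175.55114569]
[483.1004225  175.70485887] [ 0.0733336   0.7607201  -0.71877385  0.34694403 -0.40791716 -1.3699026 ]
-3.6 [ 0.21  1.09 -1.26  1.98  1.21  1.12  1.08]
-3.2 [ 0.21  1.09 -1.26  1.98  1.21  1.12  1.48]
-2.8 [-0.81  0.87  0.65  2.03 -0.99  0.59 -2.25]
-2.4 [-0.52  0.77  0.14  2.02 -0.27  0.38 -2.57]
-2.0 [-0.48  0.76  0.07  2.01 -0.13  0.37 -2.31]
-1.6 [-0.43  0.76 -0.01  2.01  0.01  0.37 -2.05]
-1.2 [-0.38  0.76 -0.1   2.01  0.18  0.38 -1.82]
-0.8 [-0.32  0.76 -0.19  2.01  0.34  0.4  -1.57]
-0.4 [-0.28  0.76 -0.25  2.    0.43  0.42 -1.27]
-0.0 [-0.24  0.77 -0.32  2.    0.53  0.45 -0.97]
0.4 [-0.19  0.78 -0.4   2.    0.63  0.48 -0.66]
0.8 [-0.14  0.8  -0.49  2.    0.73  0.53 -0.35]
1.2 [-0.09  0.82 -0.59  1.99  0.82  0.59 -0.05]
1.6 [-0.02  0.85 -0.72  1.99  0.92  0.67  0.26]
```

```bash
cat > t3.py <<'E'
from h import *
from rig import env, claw, kin, grab_frame
def st(m):
    o=env.get_obs(); print(m,round(o["time"],1),np.round(o["eef_pos"],1),np.round(o["ft_force"],1),np.round(o["wrist_torque"],2),round(o["opening"],3),round(o["grip_force"],1))
b=[483.6,175.6]; y0=-1.2
claw.command_gripper(0.62)
env.goto([*b,220],down(y0)); env.move_l([*b,108],feed=120); st("down")
claw.command_gripper(0.0,60); st("grip")
for i in range(1,9):
    env.move_l([*b,108],down(y0+i*.245),feed=30)
    if i%2==0: st(i)
E
python3 t3.py
```

```text
down 19.9 [484.1 175.6 108.6] [-0.6 -0.2  0. ] [-0.02  0.    0.  ] 0.619 0.0
grip 20.2 [484.1 175.9 108.9] [-0.9 -0.9  6.4] [-0.05  0.15  0.01] 0.357 59.0
2 21.0 [484.2 175.4 108.9] [ 0.8 -0.6  6.3] [-0.23  0.1   0.01] 0.356 59.1
4 21.8 [484.6 175.5 108.9] [-0.  -1.1  4.7] [-0.16 -0.1   0.01] 0.355 59.1
6 22.6 [484.8 175.8 108.9] [ 1.1 -0.3  5.7] [-0.05 -0.22 -0.02] 0.358 59.0
8 23.4 [485.  176.2 108.9] [ 2.  -0.   6.1] [ 0.05 -0.3  -0.01] 0.357 59.0
```

```bash
cat > t4.py <<'E'
from h import *
from rig import env, claw, kin, grab_frame
def st(m):
    o=env.get_obs(); print(m,round(o["time"],1),np.round(o["eef_pos"],1),np.round(o["ft_force"],1),np.round(o["wrist_torque"],2),round(o["opening"],3),round(o["grip_force"],1)); return o
b=[483.6,175.6]
env.move_l([*b,111],feed=30); o=st("up3")
if o["ft_force"][2]>-12:
    env.move_l([*b,150],feed=60); st("up"); env.wait(.15); env.move_l([*b,200],feed=150); st("up")
    f=grab_frame("scene"); g=grab_frame("top"); cv2.imwrite("pics/s4.png",f["img"]); cv2.imwrite("pics/t4.png",g["img"])
    cv2.imwrite("pics/m4.png",cv2.resize(f["img"][140:270,200:360],None,fx=4,fy=4,interpolation=cv2.INTER_CUBIC))
E
python3 t4.py
```

```text
up3 23.6 [484.7 176.4 111.4] [ 4.2  2.3 -0.1] [ 0.48 -0.8   0.02] 0.356 59.6
up 24.4 [483.2 175.1 149.7] [ 0.4  0.6 -3. ] [0.01 0.01 0.02] 0.355 60.2
up 25.1 [483.5 175.2 199.7] [ 0.3  0.8 -1.7] [-0.03  0.01 -0.  ] 0.355 60.2
```

```bash
python3 - <<'E'
from h import *
B=lambda u,v:(335+u/4,120+v/4); D=lambda u,v:(340+(u-440)/4.8,145+v/4.8)
y=-0.097; R=np.array([[np.cos(y),np.sin(y)],[-np.sin(y),np.cos(y)]])
L=lambda p:np.round(R@(p[:2]-[486.2,-172.6]),1)
for n,(u,v),z in [("aTL",(215,275),35),("aTR",(375,290),35),("aBR",(365,440),35),("aBL",(208,425),35),("sl",(258,428),35),("sr",(315,435),35),("slot mid l",(264,390),35),("slot mid r",(312,400),35),("scrL",(223,411),35),("scrR",(352,424),35),("rolL",(268,381),54),("rolR",(318,385),54),("bBL",(193,440),8),("bBR",(360,458),8)]:
    print(n,L(back("top",*B(u,v),z)))
for n,(u,v) in [("s+",(672,181)),("s-",(722,148)),("o-",(748,122))]: print(n,L(back("scene",*D(u,v),35)))
# sharper: brightness profiles in the top picture across arms at local x=-30
g=cv2.cvtColor(cv2.imread("pics/top0.png"),cv2.COLOR_BGR2GRAY).astype(np.float32)
def W(l): p=R.T@np.array(l[:2])+[486.2,-172.6]; return proj("top",[*p,35])
def prof(ls):
    m=np.array([W(l) for l in ls],np.float32); return cv2.remap(g,m[:,:1],m[:,1:],cv2.INTER_LINEAR)[:,0]
for x in (-32,-28,-24,-20):
    t=np.arange(-60,60,.5); v=prof([(x,a) for a in t]); c=np.where((v[:-1]<140)!=(v[1:]<140))[0]; print("x",x,t[c])
for a in (30,35,-25,-30,-35):
    t=np.arange(-70,70,.5); v=prof([(x,a) for x in t]); c=np.where((v[:-1]<140)!=(v[1:]<140))[0]; print("y",a,t[c])
E
```

```text
aTL [50.5 48.4]
aTR [ 51.3 -46.4]
aBR [-37.5 -47.1]
aBL [-38.   45.1]
sl [-36.8  15.9]
sr [-37.6 -17.7]
slot mid l [-14.3  14.2]
slot mid r [-17.3 -14.3]
scrL [-29.   37.1]
scrR [-28.9 -38.8]
rolL [-10.9  15.6]
rolR [-10.3 -13.4]
bBL [-45.6  49.3]
bBR [-46.2 -51. ]
s+ [-37.1  22.3]
s- [-41.3 -14.5]
o- [-39.7 -39.8]
x -32 [-16.5  17.5  46.   55.5]
x -28 [-40.5 -36.  -17.   16.5  35.5  41.   46.   54.5]
x -24 [-17.   16.5  45.5  54.5]
x -20 [-17.5  16.5  45.5  55. ]
y 30 [-49.5 -36.   50.5  53. ]
y 35 [-49.5 -35.5]
y -25 [-49.  -36.   23.   29.5]
y -30 [-50.  -35.5]
y -35 [-50. -36.  50.  53.]
```

```bash
cat > t5.py <<'E'
from h import *
from rig import env, claw, kin, grab_frame
Y=-0.097; SE=np.array([487.2,-172.6]); d=np.array([np.cos(Y),np.sin(Y)]); n=np.array([-d[1],d[0]])
def st(m):
    o=env.get_obs(); p=o["eef_pos"][:2]-SE; f=o["ft_force"]
    print(m,round(o["time"],1),"local",np.round([p@d,p@n,o["eef_pos"][2]],1),"F",np.round([f[:2]@d,f[:2]@n,f[2]],1),np.round(o["wrist_torque"],2),round(o["opening"],3)); return o
def at(x,z,y=0): return [*(SE+x*d+y*n),z]
E
python3 - <<'E'
from t5 import *
env.goto(at(-85,200),down(Y)); claw.command_gripper(0.0,90); st("over")
env.move_l(at(-85,66.5),feed=120); env.wait(.1); st("low")
f=grab_frame("scene"); g=grab_frame("top"); cv2.imwrite("pics/s5.png",f["img"]); cv2.imwrite("pics/t5.png",g["img"])
r=lambda im,x,y,w,h,k:cv2.resize(im[y:y+h,x:x+w],(w*k,h*k),interpolation=cv2.INTER_CUBIC)
cv2.imwrite("pics/m5.png",np.hstack([r(f["img"],345,130,80,110,5),r(g["img"],370,175,80,110,5)]))
E
```

```text
over 26.7 local [-84.4   1.1 200. ] F [ 1.   0.1 -1.1] [-0.03  0.01  0.03] 0.345
low 28.1 local [-84.7  -0.1  66.9] F [-0.4  0.3 -1.8] [0.02 0.06 0.03] 0.349
```

View pics/m5.png

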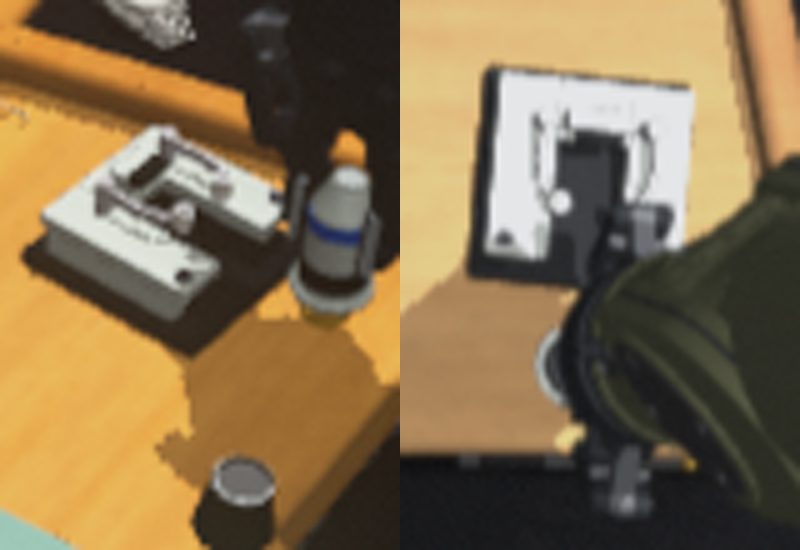

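```bash
python3 - <<'E'
from t5 import *
S=lambda u,v:(345+u/5,130+v/5); T=lambda u,v:(370+(u-400)/5,175+v/5)
L=lambda p:np.round([(p[:2]-SE)@d,(p[:2]-SE)@n],1)
print("lens",L(back("scene",*S(350,173),101.5)),"flange",L(back("scene",*S(333,286),39)))
print("slot+",L(back("scene",*S(218,263),35)),"slot-",L(back("scene",*S(265,239),35)))
print("top flange left edge",L(back("top",*T(536,367),39.5)))
E
```

```text
lens [-84.7  -0.7] flange [-89.1   2.9]
slot+ [-38.4  21.4] slot- [-45.   -7.5]
top flange left edge [-88.2  17.9]
```

```bash
python3 - <<'E'
from t5 import *
env.move_l(at(-60,66.5,.7),feed=60); st(-60)
for x in (-52,-48,-44,-40,-36,-33):
    env.move_l(at(x,66.5,.7),feed=40); o=st(x)
    if abs(o["ft_force"][0])>8 or abs(o["ft_force"][1])>8: break
E
```

```text
-60 28.7 local [-60.6   0.5  66.5] F [ 0.  0. -2.] [-0.05 -0.01  0.01] 0.35
-52 29.1 local [-51.7   0.7  66.5] F [-0.3  0.4 -1.9] [-0.01 -0.01 -0.01] 0.351
-48 29.3 local [-47.7   0.8  66.5] F [ 0.3  0.3 -1.7] [-0.03 -0.01  0.01] 0.35
-44 29.6 local [-43.6   0.8  66.5] F [-0.3 -0.3 -2.5] [0.01 0.   0.01] 0.349
-40 29.8 local [-39.6   0.7  66.5] F [ 0.   0.6 -1.9] [ 0.    0.03 -0.02] 0.347
-36 30.1 local [-35.6   0.8  66.5] F [ 0.2  0.4 -2. ] [0.01 0.07 0.02] 0.351
-33 30.3 local [-32.8   0.7  66.5] F [ 0.4  0.6 -1.5] [-0.02  0.02 -0.02] 0.351
```

```bash
python3 - <<'E'
from t5 import *
for x in (-29,-26,-23,-20,-17,-14,-11,-8,-5):
    env.move_l(at(x,66.5,.7),feed=30); o=st(x); f=o["ft_force"]
    if abs(f[:2]@d)>28 or abs(f[:2]@n)>12: break
E
```

```text
-29 30.6 local [-28.7   0.8  66.5] F [-0.6  0.3 -2.3] [0.   0.02 0.02] 0.348
-26 30.9 local [-25.9   0.6  66.5] F [-0.2  0.5 -2.9] [-0.02 -0.02 -0.04] 0.348
-23 31.1 local [-24.5  -0.1  66.3] F [-3.9 -1.7  0.4] [-0.33  0.88  0.03] 0.347
-20 31.4 local [-22.9   0.2  66.2] F [-6.8 -0.   3. ] [-0.04  1.46 -0.01] 0.347
-17 31.6 local [-19.7   0.3  66.2] F [-6.5 -0.2  2.9] [-0.04  1.45 -0.02] 0.347
-14 31.9 local [-14.5   0.6  66.3] F [-3.2 -1.2 -2.2] [-0.22  0.69 -0.02] 0.351
-11 32.1 local [-8.8  0.9 66.5] F [ 2.4 -1.1 -6.7] [-0.4  -0.36 -0.02] 0.348
-8 32.4 local [-5.5  1.  66.7] F [ 5.4 -1.2 -7.4] [-0.48 -1.09  0.02] 0.347
-5 32.6 local [-3.2  0.9 66.8] F [ 6.  -1.6 -8.2] [-0.45 -1.26  0.04] 0.347
```

```bash
python3 - <<'E'
from t5 import *
for x in (-3,-1.5,0,1,2,3,4):
    env.move_l(at(x,66.5,.7),feed=15); o=st(x); f=o["ft_force"]
    if f[:2]@d<-6: break
E
```

```text
-3 32.9 local [-1.9  0.9 66.7] F [ 5.  -1.9 -7.1] [-0.49 -1.19  0.01] 0.35
-1.5 33.1 local [-0.8  0.9 66.7] F [ 6.  -1.6 -5. ] [-0.47 -1.22 -0.07] 0.354
0 33.4 local [ 0.6  0.8 66.7] F [ 4.1 -1.2 -4.8] [-0.44 -1.17  0.04] 0.351
1 33.6 local [ 1.   0.6 66.6] F [ 4.4 -1.  -4.5] [-0.45 -0.93  0.02] 0.349
2 33.9 local [ 1.2  0.6 66.5] F [ 1.8 -1.2 -0.6] [-0.32 -0.46  0.01] 0.35
3 34.1 local [ 1.3  0.5 66.4] F [-2.8 -0.1  2.6] [-0.18  0.52  0.05] 0.35
4 34.4 local [ 1.4  0.5 66.3] F [-4.4 -0.7  4.8] [-0.07  1.13 -0.01] 0.348
```

```bash
python3 - <<'E'
from t5 import *
for z in (65.5,64.5,63.5,62.5,61.5,60.5,59.5,58.5):
    env.move_l(at(2,z,.5),feed=15); o=st(z)
    if o["ft_force"][2]>25: break
E
```

```text
65.5 34.7 local [ 1.3  0.4 65.6] F [-2.4 -0.3  5. ] [-0.15  0.62  0.03] 0.35
64.5 34.9 local [ 1.3  0.4 64.5] F [-2.5  0.1  5.6] [-0.09  0.73  0.01] 0.344
63.5 35.2 local [ 1.3  0.4 63.9] F [-2.6 -1.2  8.8] [-0.09  0.9  -0.03] 0.35
62.5 35.4 local [ 1.3  0.3 63.8] F [-6.  -0.8 17.3] [0.02 1.37 0.01] 0.347
61.5 35.7 local [ 1.3  0.3 63.7] F [-7. -1. 28.] [ 0.11  1.76 -0.01] 0.35
```

```bash
python3 - <<'E'
from t5 import *
env.move_l(at(1.5,63,.4),feed=20); st("relax")
claw.command_gripper(0.6); st("open")
env.move_l(at(1.5,180,.4),feed=100); env.goto([380,60,300],down(Y)); env.wait(.3); st("away")
f=grab_frame("scene"); g=grab_frame("top")
r=lambda im,x,y,w,h,k:cv2.resize(im[y:y+h,x:x+w],(w*k,h*k),interpolation=cv2.INTER_CUBIC)
cv2.imwrite("pics/m6.png",np.hstack([r(f["img"],345,130,80,110,5),r(g["img"],375,165,70,110,5)]))
cv2.imwrite("pics/top6.png",g["img"])
a=cv2.imread("pics/top3.png"); k=cv2.absdiff(a,g["img"])[185:240,225:300].mean(); print("scope diff",k)
E
```

```text
relax 35.9 local [ 1.3  0.4 63.9] F [-4.8 -1.8 15. ] [-0.12  1.03  0.03] 0.344
open 36.3 local [ 2.   0.7 62.8] F [-0.4  0.3  0.5] [ 0.02  0.02 -0.01] 0.601
away 39.0 local [-128.9  220.6  299.6] F [-0.9 -0.1 -0.5] [-0.01  0.02 -0.01] 0.6
scope diff 18.862545454545455
```

View pics/m6.png

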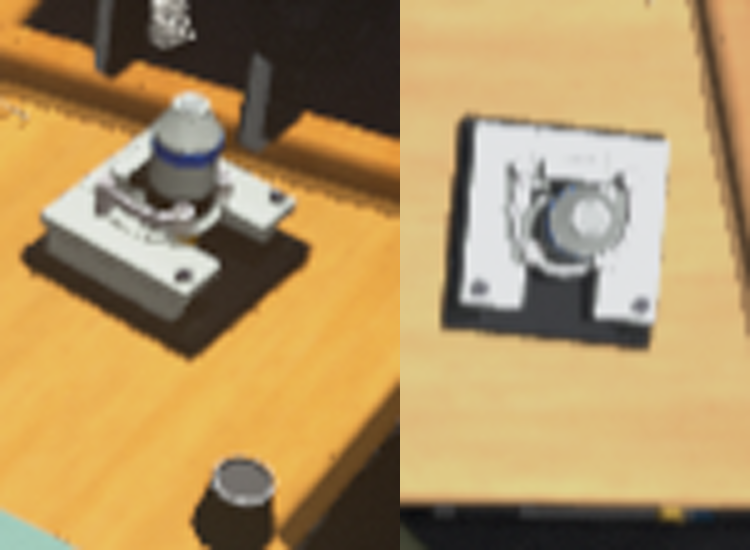

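The objective stands upright in the fork with its flange down and the rollers closed behind it. I've used all the picture views, so I'll check numerically that the turret hasn't moved since the click.

```bash
python3 - <<'E'
import cv2,numpy as np
a=cv2.imread("pics/top3.png"); b=cv2.imread("pics/top6.png")
up=lambda i,x,y,r:cv2.resize(i[y-r:y+r+1,x-r:x+r+1],None,fx=5,fy=5,interpolation=cv2.INTER_CUBIC)
for n,x,y in [("pin_a",281,210),("pin_d",230,212),("dots",258,225),("yellow",279,190),("red",232,190),("index",259,231)]:
    m=cv2.matchTemplate(up(b,x,y,9),up(a,x,y,5),cv2.TM_CCOEFF_NORMED); _,s,_,l=cv2.minMaxLoc(m); print(n,round(s,3),(np.array(l)/5-4).round(1))
E
```

```text
pin_a 0.994 [0. 0.]
pin_d 0.999 [0. 0.]
dots 0.995 [0. 0.]
yellow 0.994 [0. 0.]
red 0.991 [0. 0.]
index 0.998 [0. 0.]
```

The turret hasn't moved, so I'm handing in.

```bash
python3 -c "
from rig import env
print(env.job_done())"
```

```text
the job is handed in; nothing more can be done
None
```

The blue objective is unscrewed and seated upright in the cleaning stand, flange down with the rollers closed behind it; the turret is still clicked in at the front, and the job was handed in at about 39 s (limit 72 s), with no verdict returned.

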